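# Sort out the spoilt plate and hold the good one in the blow-off box

### The job

Two drilled aluminium plates and a short offcut stand in the slotted wooden rack. First drop the spoilt plate, the one with a top corner cut off, into the grey scrap crate; then take the good plate, lower it through the slot in the lid of the compressed-air blow-off box until its row of drilled holes is level with the air nozzles inside, and finish while holding it there in the gripper, upright and not pressed hard against the slot, ready for the air to be turned on. Leave the offcut and the other things on the bench where they are.

Things in the scene. Friction and masses are not known exactly. Their poses are not given: they have to be found in the camera images.
- plate: the good plate: bare aluminium, 10 mm thick (x), 60 wide (y), 120 tall (z), about 190 g, same either way round. Origin: centre of its lower edge face. Stands upright in a rack slot, lower edge 10 mm above the bench, top 130 mm. Three 7 mm holes in a row across its width, 20 mm above the lower edge. Take it from above across its thickness, near the top.
- plate_holes (a point): the middle of the good plate's row of holes: 20 mm above its lower edge, mid-width, mid-thickness
- spoilt: the spoilt plate: 10 x 60 x 120 mm aluminium, about 170 g, upright in another rack slot, origin and axes as the good plate's. Its top corner on the +y side is cut off, slanting from the edge at 78 mm height to the top at y = +4 mm; the top edge left runs from y = -30 to +4 mm: grip it there across the thickness, at y = -13 mm.
- spoilt_mid (a point): the middle of the spoilt plate, 60 mm above its lower edge
- offcut: bystander: an offcut of the same aluminium, 10 x 60 x 60 mm, half as tall, in the third slot of the rack. Origin: centre of its lower edge face.
- rack: wooden block 185 x 92 mm and 35 mm high, fixed to the bench, three slots at its x = -60, 0 and +60 mm, each 25 mm deep and 13 x 63 mm, long side along its y. Origin: centre of its underside. Which plate stands in which slot varies, and rack and crate may have changed places.
- crate: the scrap crate: grey plastic crate with slatted sides, open at the top, outside 220 (x) x 165 (y) x 110 mm high, walls and floor 5 mm, fixed to the bench. Origin: centre of its underside.
- crate_floor (a point): centre of the crate's inner floor, 5 mm above the bench, axes as the crate's
- blowbox: compressed-air blow-off box, fixed: 250 (x) x 220 (y) x 190 mm high, clear sides in an aluminium frame, 6 mm steel lid with one slot in its middle. A filter can 133 mm high stands at its +y side (reaching 83 mm out), a regulator with hose sits on its +x side (45 mm out, 170 mm high). Origin: centre of its underside.
- slot (a point): centre of the slot's mouth, level with the lid's top, 190 mm above the bench; axes as the box's. The slot goes through the 6 mm lid, 12 mm wide along x and 62 mm long along y (1 mm of room on each side of the plate), upper edge bevelled 3 mm. Below is free space down to the floor, 170 mm under the lid's top; a plate let go falls right in.
- nozzles (a point): point on the slot's centre line level with the two rows of brass air nozzles inside the box: 45 mm below the top of the lid. Axes as the box's. The nozzle tips stand 38 mm to either side along x.
- oil: bystander: white plastic oil bottle, 54 mm across, 150 mm tall. Origin: centre of its underside.
- jar: bystander: amber glass jar with steel lid, 56 mm across, 60 mm tall. Origin: centre of its underside.
- tape: bystander: roll of grey tape lying flat, 90 mm across, 24 mm high. Origin: centre of its underside.
- driver: bystander: black-handled screwdriver, about 200 mm long and 30 mm thick at most, lying on the bench. Origin: under the middle of the tool.
- mug: bystander: white mug, 72 mm across, 85 mm tall. Origin: centre of its underside.
There are look-alikes about, which are no part of the job. What is shaped like the spoilt but yellow is not meant.

How it is judged:
By the outcome, as a careful person would: the job done as asked, in the order asked, and still so for the second after the job is handed in, while the arm keeps its last pose, push and grip.
It also fails if it takes over 64 s, if anything falls off the work surface, if the arm or the gripper's body presses on something with over 40 N, if the wrist force passes 120 N, or if a joint passes its speed limit or range.

### The arm

A 6-joint arm with a two-finger parallel gripper is mounted at the origin on the work surface. World frame = base frame: x ahead of the robot, y to its left, z up, the work surface at z = 0. Lengths are in m, angles in rad, forces in N, time in s.
With the tool pointing down it reaches from about 0.25 to 0.725 m from the base axis. Payload 4 kg.
Tool frame: the origin (TCP) lies midway between the tips of the shut fingers; the grasp point (between the pads) lies 19 mm behind it; z points along the fingers, y is the line along which they close (so a half turn about z gives the same grasp; the last joint's range is limited). The gripper opens to 85 mm and grips with 20 to 120 N. Pads are 22 mm wide; open, the fingers measure 114 mm over their backs; the gripper's body (76 mm by 85 mm) begins 54 mm behind the grasp point. The pads swing forward as they close: fully open they stand 13 mm farther back than shut.
Start: joints at [1.198, 0.241, 0.005, 1.335, 0, 1.571], TCP at [0.182, 0.466, 0.231] pointing down, gripper open.
Joint ranges: [-2.72, 2.72], [-1.05, 1.87], [-1.09, 1.28], [-1.99, 2.15], [-1.42, 1.44], [-3.14, 3.14]. Speed limits (rad/s): [2.79, 2.79, 3.14, 3.14, 3.14, 3.14].

### API

Orientations are given as a unit quaternion [x, y, z, w].
In Python, from workcell import get_obs, camera, job_done, silhouettes gives the robot as it stands. The module is installed in compiled form; this text tells all that it offers.
- The arm moves only by the tool drive_tool, never from a script. Its argument "increments" is a list of rows, each a list of 3 entries, a list of its own where there are three numbers: the shift along the world's x, y, z in mm, then the turn, a rotation vector about the world's x, y, z in degrees, then the opening, from 0 (shut) to 1 (fully open). A call has 1 to 8 rows; each row shifts and turns the commanded pose from where the row before left it; what a row does not reach is not made up. A row lasts 1/12 s, in which the tool goes at most 41.7 mm and 7.16 degrees, less where a joint would pass 70% of its speed; a pose out of reach is approached as far as the arm can. A call is refused whole if a number of a shift passes 41.7 or a number of a turn 7.16, either way. A call with a gripper value outside its range is refused whole. The fingers move at their own pace and stop on an object; the grip force is fixed at half the most. Time passes only in rows, so rows that do not move let the fingers close. It gives the time, the measured TCP pose, the force, the opening and the grip force at its end, in the units of the state.
- get_obs(): the state, without advancing time (a new reading comes with each control period).
- camera(name): name is "scene" or "side" or "wrist"; returns a dict with "image" (480x640x3 uint8, red, green, blue), "K" (3x3 intrinsics, pixels), "k1" (the pictures are not rectified: a ray, as slopes to the right and down, at radius r is drawn at 1 + k1 r^2 times it, then the intrinsics apply), "view" (4x4, takes a point from world to camera coordinates). Camera axes: x right, y down, z forward; pixel columns grow to the right and rows downward; lengths in m; the calibration is good to about 2 mm. A picture is of the moment at which its call begins. There is no depth.
- job_done(): hands the job in; it is judged then, once.
Trained networks look in a picture, given as the dict that the camera call returned (one of the last four; its "shot" number tells which), for a name from the list of things; names that differ only in an ending like _2 or _b are one class to them, and where a whole thing is asked for, a point or a joint stands for the part that bears it (a point fixed in the world has none). Each returns a list of dicts, best first, with "conf" (0 to 1); they miss things now and then, are a little off and sometimes report something else, mostly with a low value. They report only what shows in the picture. A call takes as long as a camera call. They do not tell look-alikes from the thing itself.
- silhouettes(query, picture): "region" (480x640 bool, what is visible of it) and "bbox" ([left, top, right, bottom] in pixels, round what is visible of it).
The state is a dict: "clock": time; "joint_pos": joint angles; "joint_vel": joint speeds; "tau": joint torques, N m; "eef_pos": TCP position; "tool_rot": TCP orientation; "ft_force": force on the tool from outside, world axes, zero at the start; "ft_torque": the same for the moment, N m; "grip_width": finger opening in m; "grasp_force": force on a finger pad.
Only numpy, scipy, OpenCV 4.12 (cv2) and the standard library are available. Lean on these libraries where they do the work, as an engineer would, in place of code of your own. Each camera call takes 0.05 s, during which the arm holds its last target. There are 200 camera calls.

## Working session

There is one attempt and no reset: what is moved stays moved. The work goes in short steps, Python scripts to look and compute and a tool call to move; the robot and the scene stay as the last step left them, time stands still between calls to the robot, and variables do not carry over. Pictures are saved under pics/ and viewed, at most 10 in all, crops included, and the job is handed in when it is done.

Besides the shell and the picture viewer there is one more tool, called after "Call:" by a JSON object that holds its "op" and its "data", one argument or row to a line. drive_tool: Moves the arm, as the interface text tells. Its arguments: {"type":"object","properties":{"increments":{"type":"array"}},"required":["increments"]}

```bash
mkdir -p pics; cat > h.py <<'E'
import numpy as np, cv2, pickle
from workcell import get_obs, camera, job_done, silhouettes
def save(c,f): cv2.imwrite(f,c["image"][:,:,::-1])
def proj(c,P):
    P=np.atleast_2d(P); q=P@c["view"][:3,:3].T+c["view"][:3,3]
    s=q[:,:2]/q[:,2:]; s=s*(1+c["k1"]*(s**2).sum(1,keepdims=True))
    return s*[c["K"][0,0],c["K"][1,1]]+[c["K"][0,2],c["K"][1,2]]
def ray(c,uv):
    d=(np.array(uv,float)-[c["K"][0,2],c["K"][1,2]])/[c["K"][0,0],c["K"][1,1]]
    s=d.copy()
    for _ in range(20): s=d/(1+c["k1"]*(s@s))
    R=c["view"][:3,:3]; return -R.T@c["view"][:3,3], R.T@np.array([s[0],s[1],1])
def onz(c,uv,z):
    o,d=ray(c,uv); return o+d*(z-o[2])/d[2]
E
python3 - <<'E'
from h import *
for n in ["scene","side"]:
    c=camera(n); save(c,f"pics/{n}0.png"); pickle.dump(c,open(n+"0.pkl","wb"))
    print(n,c["k1"],c["K"][0,0],np.round(-c["view"][:3,:3].T@c["view"][:3,3],3))
    for q in ["plate","spoilt","offcut","rack","crate","blowbox","oil","jar","tape","driver","mug"]:
        for r in silhouettes(q,c):
            b=r["bbox"]; print(q,round(r["conf"],2),[int(x) for x in b],np.round(onz(c,[(b[0]+b[2])/2,b[3]],0),3)[:2])
E
```

```text
scene -0.16569183557904257 610.1488403513191 [1.234 0.217 1.286]
plate 0.75 [204, 191, 234, 226] [ 0.507 -0.392]
spoilt 0.82 [152, 207, 178, 241] [ 0.599 -0.502]
spoilt 0.67 [194, 216, 222, 249] [ 0.58  -0.385]
spoilt 0.65 [247, 224, 275, 261] [ 0.562 -0.244]
spoilt 0.6 [165, 254, 188, 288] [ 0.709 -0.404]
spoilt 0.42 [280, 213, 397, 336] [0.68  0.008]
offcut 0.55 [217, 194, 241, 211] [ 0.453 -0.389]
rack 0.85 [190, 194, 256, 264] [ 0.605 -0.329]
rack 0.59 [280, 215, 390, 333] [ 0.675 -0.001]
crate 0.93 [282, 215, 392, 333] [0.673 0.002]
crate 0.35 [216, 193, 241, 209] [ 0.45  -0.394]
blowbox 0.74 [208, 194, 231, 227] [ 0.51  -0.389]
blowbox 0.61 [420, 268, 574, 435] [0.774 0.411]
oil 0.62 [278, 302, 305, 344] [ 0.739 -0.084]
jar 0.62 [251, 308, 279, 336] [ 0.742 -0.148]
tape 0.81 [461, 238, 497, 270] [0.388 0.268]
tape 0.58 [190, 197, 254, 264] [ 0.607 -0.33 ]
driver 0.81 [188, 271, 222, 340] [ 0.805 -0.273]
mug 0.8 [311, 337, 362, 382] [0.786 0.046]
side 0.03225039302474651 512.2214182532124 [ 0.24  -0.892  0.802]
plate 0.62 [340, 335, 368, 394] [ 0.517 -0.384]
spoilt 0.97 [423, 324, 465, 384] [ 0.684 -0.427]
spoilt 0.91 [370, 331, 395, 383] [ 0.577 -0.38 ]
spoilt 0.68 [323, 291, 358, 339] [ 0.548 -0.254]
spoilt 0.62 [413, 379, 433, 449] [ 0.579 -0.523]
spoilt 0.62 [360, 210, 392, 250] [ 0.748 -0.019]
offcut 0.81 [307, 370, 332, 410] [ 0.446 -0.391]
offcut 0.38 [226, 108, 351, 223] [0.581 0.169]
rack 0.67 [295, 349, 409, 434] [ 0.48  -0.455]
crate 0.71 [253, 214, 367, 305] [ 0.524 -0.138]
crate 0.43 [379, 261, 407, 301] [ 0.702 -0.194]
blowbox 0.66 [226, 112, 349, 221] [0.583 0.18 ]
oil 0.9 [367, 218, 390, 276] [ 0.71 -0.11]
jar 0.8 [380, 260, 406, 298] [ 0.707 -0.186]
tape 0.64 [177, 208, 211, 234] [0.339 0.211]
driver 0.74 [397, 310, 478, 347] [ 0.722 -0.343]
mug 0.74 [356, 208, 391, 249] [ 0.744 -0.015]
mug 0.58 [395, 312, 475, 347] [ 0.717 -0.342]
```

View pics/scene0.png

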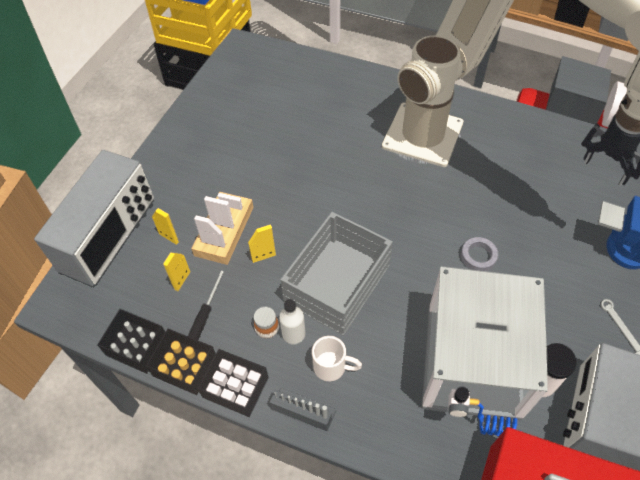

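View pics/side0.png

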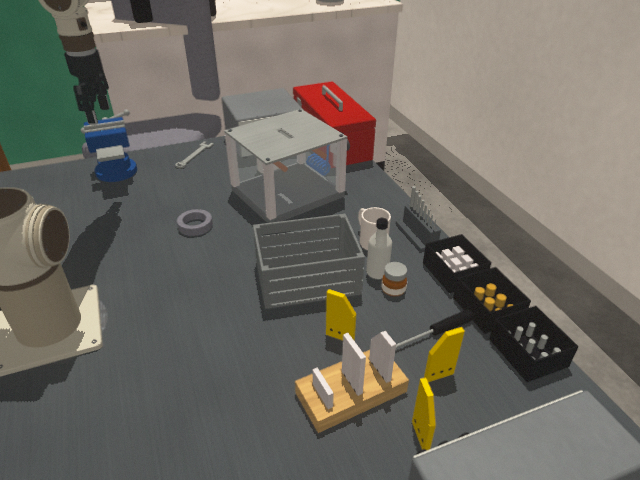

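The scene view shows the rack at about (222,228), the crate at (338,270) and the blow-off box at (490,325), with its slot at (491,326). Three yellow look-alikes stand around the rack. I'll zoom in next.

```bash
python3 - <<'E'
from h import *
a=pickle.load(open("scene0.pkl","rb"))["image"];b=pickle.load(open("side0.pkl","rb"))["image"]
def z(im,x,y,w,h): return cv2.resize(im[y:y+h,x:x+w],(400,300),interpolation=cv2.INTER_CUBIC)
m=np.vstack([np.hstack([z(a,180,185,100,75+5)[:300],z(b,290,325,120,110)]),np.hstack([z(a,420,260,160,120),z(b,220,105,140,105)])])
cv2.imwrite("pics/z1.png",m[:,:,::-1])
E
```

```text
(no output)
```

View pics/z1.png

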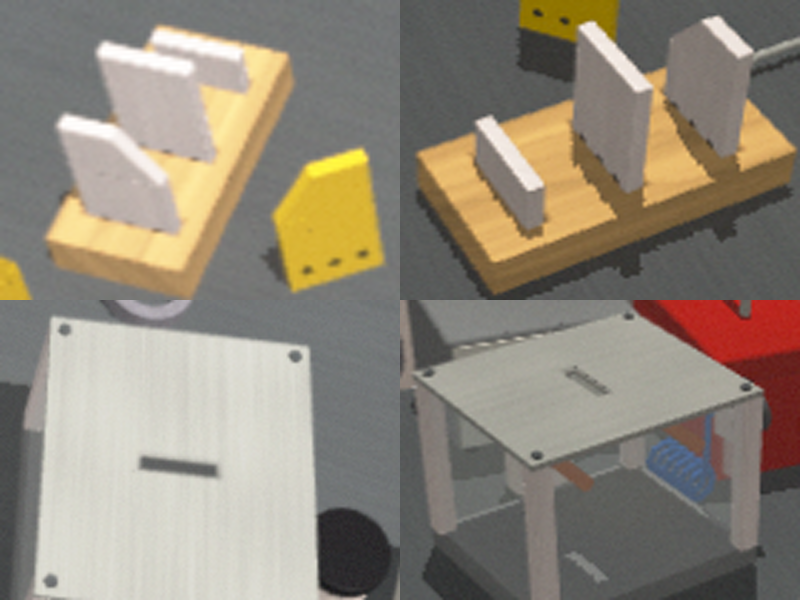

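```bash
cat > fit.py <<'E'
from h import *
from scipy.optimize import least_squares
S=pickle.load(open("scene0.pkl","rb"));D=pickle.load(open("side0.pkl","rb"))
def fit(obs,x0):
    # obs: (cam, local pt, pixel)
    def f(p):
        c,s=np.cos(p[2]),np.sin(p[2]);r=[]
        for cam,l,uv in obs:
            w=[p[0]+c*l[0]-s*l[1],p[1]+s*l[0]+c*l[1],l[2]]
            r+=list(proj(cam,w)[0]-uv)
        return np.array(r)
    o=least_squares(f,x0,loss='soft_l1'); print(np.round(o.x,4),np.round(f(o.x).reshape(-1,2),1).tolist()); return o.x
E
python3 - <<'E'
from fit import *
a,b,h=.0925,.046,.035
print("rack");r=fit([(S,(a,-b,h),(191.75,248.5)),(S,(a,b,h),(226.25,257)),(S,(-a,b,h),(253.25,200.2)),
 (D,(-a,b,h),(295.1,382.6)),(D,(-a,-b,h),(319.1,421.4)),(D,(a,-b,h),(408.5,380)),
 ],[.52,-.39,0.])
for y0 in [r]:
  print("slot spoilt",proj(S,[0,0,0]))
print("good top");
for cam,uv in ((S,(216.5,200.2)),(D,(354.2,346.3))): print(onz(cam,uv,.13))
a,b,h=.125,.11,.19
print("box");fit([(S,(-a,-b,h),(440.8,267.2)),(S,(-a,b,h),(543.2,278.8)),(S,(0,0,h),(491.2,326.8)),
 (D,(-a,b,h),(225.3,131.6)),(D,(-a,-b,h),(267.3,163.8)),(D,(a,-b,h),(347,136.5)),(D,(a,b,h),(300.5,109.9)),(D,(0,0,h),(285.5,133.4))],[.6,.28,0.])
a,b,h=.11,.0825,.11
print("crate");fit([(S,(-a,-b,h),(336,215)),(S,(-a,b,h),(391,243)),(S,(a,-b,h),(283,268)),(D,(-a,-b,h),(258,263)),(D,(-a,b,h),(254,222)),(D,(a,-b,h),(364,254)),(D,(a,b,h),(350,216))],[.53,-.05,0.])
E
```

```text
rack
[ 0.5142 -0.3755  0.1169] [[-0.7, -0.1], [-0.6, -0.4], [-2.6, -1.9], [-0.4, -1.4], [-0.1, -0.1], [-0.0, -1.9]]
slot spoilt [[422.04185517 133.96894973]]
good top
[ 0.51423781 -0.37275667  0.13      ]
[ 0.51268437 -0.37900386  0.13      ]
box
[0.6298 0.3154 0.2414] [[-1.1, -0.3], [-0.4, -0.0], [0.1, -0.6], [-0.8, -2.2], [-0.6, -1.6], [0.7, -1.0], [0.7, -2.2], [0.1, -1.0]]
crate
[ 0.5516 -0.0456 -0.237 ] [[-0.2, -4.0], [3.2, 1.3], [-3.9, 7.8], [0.4, 4.5], [0.7, -0.5], [-1.4, 4.1], [-2.0, -1.9]]
```

```bash
python3 - <<'E'
from h import *
from scipy.spatial.transform import Rotation as R
o=get_obs(); M=R.from_quat(o["tool_rot"]).as_matrix(); print(o["clock"],o["grip_width"],o["eef_pos"],"\n",M.round(3))
y=np.degrees(np.arctan2(M[1,1],M[0,1])); print("tool y yaw",y,"j",o["joint_pos"])
c=camera("wrist"); V=c["view"]; p=-V[:3,:3].T@V[:3,3]-o["eef_pos"]; print("cam in tool",M.T@p, "axes in tool\n",(M.T@V[:3,:3].T).round(2),c["K"][0,0])
E
```

```text
1.2 0.0854527941218804 [0.18210293 0.46568526 0.23132691] 
 [[-0.931  0.364  0.   ]
 [ 0.364  0.931  0.   ]
 [ 0.     0.    -1.   ]]
tool y yaw 68.6420163874392 j [1.19803175e+00 2.40587570e-01 5.03720545e-03 1.33518403e+00
 5.89458745e-06 1.57079889e+00]
cam in tool [ 0.07897691 -0.00037921 -0.14383262] axes in tool
 [[-0.   -0.95 -0.31]
 [ 1.   -0.   -0.  ]
 [ 0.   -0.31  0.95]] 336.30777693273535
```

Call:
{"op": "drive_tool", "data": {
  "increments": [
    [[15,-35,3],[0,0,-2.58],0.45],
    [[15,-35,3],[0,0,-2.58],0.45],
    [[15,-35,3],[0,0,-2.58],0.45],
    [[15,-35,3],[0,0,-2.58],0.45],
    [[15,-35,3],[0,0,-2.58],0.45],
    [[15,-35,3],[0,0,-2.58],0.45],
    [[15,-35,3],[0,0,-2.58],0.45],
    [[15,-35,3],[0,0,-2.58],0.45]
  ]
}}

```text
clock: 1.92
eef_pos: [0.3024, 0.184, 0.2557]
tool_rot: [0.359, 0.933, 0.0, 0.0]
ft_force: [-0.1, 0.9, 0.3]
grip_width: 0.0382
grasp_force: 0.0
```

Call:
{"op": "drive_tool", "data": {
  "increments": [
    [[15,-35,3],[0,0,-2.58],0.45],
    [[15,-35,3],[0,0,-2.58],0.45],
    [[15,-35,3],[0,0,-2.58],0.45],
    [[15,-35,3],[0,0,-2.58],0.45],
    [[15,-35,3],[0,0,-2.58],0.45],
    [[15,-35,3],[0,0,-2.58],0.45],
    [[15,-35,3],[0,0,-2.58],0.45],
    [[15,-35,3],[0,0,-2.58],0.45]
  ]
}}

```text
clock: 2.58
eef_pos: [0.4224, -0.0964, 0.2797]
tool_rot: [0.521, 0.854, 0.0, 0.0]
ft_force: [0.8, 1.7, 0.6]
grip_width: 0.0384
grasp_force: 0.0
```

Call:
{"op": "drive_tool", "data": {
  "increments": [
    [[15,-35,0],[0,0,-2.58],0.45],
    [[15,-35,0],[0,0,-2.58],0.45],
    [[15,-35,0],[0,0,-2.58],0.45],
    [[15,-35,0],[0,0,-2.58],0.45],
    [[15,-35,0],[0,0,-2.58],0.45],
    [[15,-35,0],[0,0,-2.58],0.45],
    [[15,-35,0],[0,0,-2.58],0.45],
    [[0,0,0],[0,0,-2.58],0.45]
  ]
}}

```text
clock: 3.25
eef_pos: [0.5284, -0.3455, 0.2749]
tool_rot: [0.667, 0.745, -0.001, -0.001]
ft_force: [-0.0, 1.0, -1.5]
grip_width: 0.0388
grasp_force: 0.0
```

```bash
python3 - <<'E'
from h import *
o=get_obs(); print(o["clock"],o["grip_width"],o["eef_pos"],o["joint_pos"].round(2) if hasattr(o["joint_pos"],"round") else o["joint_pos"])
c=camera("wrist"); save(c,"pics/w1.png"); pickle.dump(c,open("w1.pkl","wb"))
r=np.array([.5142,-.3755]); c6,s6=np.cos(.1169),np.sin(.1169)
L=lambda x,y,z:[r[0]+c6*x-s6*y,r[1]+s6*x+c6*y,z]
for p in [(.06,-.03,.13),(.06,.004,.13),(0,-.03,.13),(0,.03,.13),(.0925,.046,.035),(-.0925,.046,.035)]: print(p,proj(c,L(*p))[0].round(1))
E
```

```text
3.25 0.03875140925227266 [ 0.52844189 -0.3454902   0.27487613] [-0.58  0.51  0.51  1.57 -0.    0.88]
(0.06, -0.03, 0.13) [367.  281.4]
(0.06, 0.004, 0.13) [368.4 247.4]
(0, -0.03, 0.13) [303.4 281.8]
(0, 0.03, 0.13) [301.9 220.2]
(0.0925, 0.046, 0.035) [387.1 184.8]
(-0.0925, 0.046, 0.035) [225.7 186. ]
```

View pics/w1.png

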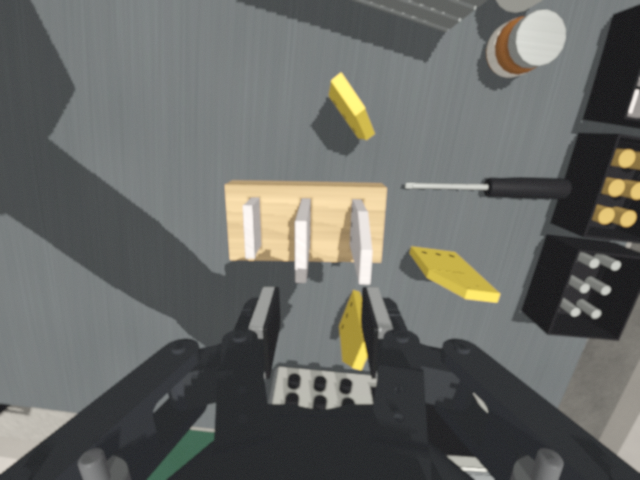

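The wrist view agrees with the fit to about 1 px. The plate tops are at (302,281) for the good plate and (366,281) for the spoilt one. I'll go for the spoilt plate now.

Call:
{"op": "drive_tool", "data": {
  "increments": [
    [[24,-21,0],[0,0,0],0.45],
    [[24,-21,0],[0,0,0],0.45],
    [[0,0,-30],[0,0,0],0.45],
    [[0,0,-30],[0,0,0],0.45],
    [[0,0,-30],[0,0,0],0.45],
    [[0,0,-20],[0,0,0],0.45],
    [[0,0,0],[0,0,0],0.45],
    [[0,0,0],[0,0,0],0.45]
  ]
}}

```text
clock: 3.97
eef_pos: [0.5743, -0.3801, 0.1686]
tool_rot: [0.664, 0.748, -0.0, -0.002]
ft_force: [-0.2, -0.0, 1.2]
grip_width: 0.0384
grasp_force: 0.0
```

```bash
python3 - <<'E'
from h import *
c=camera("wrist"); cv2.imwrite("pics/w2.png",cv2.resize(c["image"][130:430,170:570],(800,600))[:,:,::-1])
print(proj(c,get_obs()["eef_pos"]))
E
```

```text
[[324.05109516 305.36375019]]
```

View pics/w2.png

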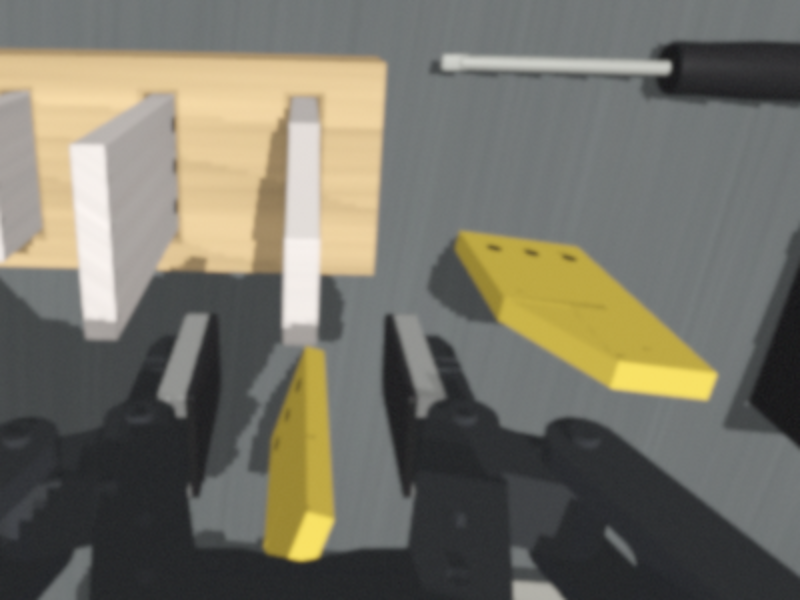

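Call:
{"op": "drive_tool", "data": {
  "increments": [
    [[0,0,-25],[0,0,0],0.45],
    [[0,0,-25],[0,0,0],0.45],
    [[0,0,-23],[0,0,0],0.45],
    [[0,0,0],[0,0,0],0.45],
    [[0,0,0],[0,0,0],0.0],
    [[0,0,0],[0,0,0],0.0],
    [[0,0,0],[0,0,0],0.0],
    [[0,0,0],[0,0,0],0.0]
  ]
}}

```text
clock: 4.68
eef_pos: [0.5762, -0.3825, 0.1]
tool_rot: [0.665, 0.747, 0.0, 0.002]
ft_force: [-2.4, 0.4, 7.0]
grip_width: 0.0092
grasp_force: 59.2
```

Call:
{"op": "drive_tool", "data": {
  "increments": [
    [[0,0,0],[0,0,0],0.0],
    [[0,0,0],[0,0,0],0.0],
    [[0,0,5],[0,0,0],0.0],
    [[0,0,10],[0,0,0],0.0],
    [[0,0,20],[0,0,0],0.0]
  ]
}}

```text
clock: 5.1
eef_pos: [0.5742, -0.381, 0.1295]
tool_rot: [0.665, 0.747, -0.0, -0.002]
ft_force: [0.1, 1.7, -2.5]
grip_width: 0.0093
grasp_force: 58.6
```

```bash
python3 - <<'E'
from h import *
from scipy.optimize import minimize
cs=[]
for n in ["scene","side"]:
    c=camera(n); r=silhouettes("crate",c)[0]; print(r["conf"],r["bbox"])
    m=r["region"].astype(np.uint8); pts=np.argwhere(m)[:,::-1].astype(np.int32); h=cv2.convexHull(pts); m=np.zeros_like(m); cv2.fillConvexPoly(m,h,1); cs.append((c,m))
def cost(p,out=0):
    k,s=np.cos(p[2]),np.sin(p[2]); t=0
    W=[[p[0]+k*x-s*y,p[1]+s*x+k*y,z] for x in(-.11,.11) for y in (-.0825,.0825) for z in (0,.11)]
    for c,m in cs:
        i=np.zeros_like(m); cv2.fillConvexPoly(i,cv2.convexHull(np.round(proj(c,W)*16).astype(np.int32)),1,shift=4)
        t+=1-(i&m).sum()/(i|m).sum()
    return t
best=min((minimize(cost,[.53,-.05,y],method="Nelder-Mead",options=dict(initial_simplex=[[.53,-.05,y],[.55,-.05,y],[.53,-.03,y],[.53,-.05,y+.1]])) for y in (-.2,0,.2)),key=lambda r:r.fun)
print(best.x,best.fun)
E
```

```text
0.85 [284.0, 214.5, 393.3, 333.9]
0.78 [250.6, 213.7, 366.0, 304.3]
[ 0.55156682 -0.04607822 -0.16625612] 0.02476615636739754
```

Call:
{"op": "drive_tool", "data": {
  "increments": [
    [[0,0,30],[0,0,0],0.0],
    [[0,0,40],[0,0,0],0.0],
    [[0,0,40],[0,0,0],0.0],
    [[0,0,40],[0,0,0],0.0],
    [[0,10,10],[0,0,0],0.0],
    [[0,25,0],[0,0,0],0.0],
    [[0,35,0],[0,0,0],0.0],
    [[0,35,0],[0,0,0],0.0]
  ]
}}

```text
clock: 5.97
eef_pos: [0.5745, -0.2756, 0.2893]
tool_rot: [0.665, 0.747, -0.0, -0.001]
ft_force: [0.9, -0.2, -2.6]
grip_width: 0.0091
grasp_force: 59.0
```

Call:
{"op": "drive_tool", "data": {
  "increments": [
    [[-4,36,0],[0,0,-2.7],0.0],
    [[-4,36,0],[0,0,-2.7],0.0],
    [[-4,36,0],[0,0,-2.7],0.0],
    [[-4,36,0],[0,0,-2.7],0.0],
    [[-5,36,0],[0,0,-2.7],0.0],
    [[-5,37,0],[0,0,-2.7],0.0],
    [[0,0,0],[0,-6.2,0],0.0],
    [[0,0,0],[0,-6.2,0],0.0]
  ]
}}

```text
clock: 6.63
eef_pos: [0.5495, -0.0562, 0.2884]
tool_rot: [0.757, 0.644, 0.083, 0.069]
ft_force: [1.0, -0.9, -1.9]
grip_width: 0.0093
grasp_force: 59.2
```

Call:
{"op": "drive_tool", "data": {
  "increments": [
    [[0,0,-15],[0,-6.2,0],0.0],
    [[0,0,-30],[0,-6.2,0],0.0],
    [[0,0,-35],[0,0,0],0.0],
    [[0,0,-35],[0,0,0],0.0],
    [[0,0,-35],[0,0,0],0.0],
    [[0,0,-22],[0,0,0],0.0],
    [[0,0,-8],[0,0,0],0.0],
    [[0,0,0],[0,0,0],0.0]
  ]
}}

```text
clock: 7.3
eef_pos: [0.5463, -0.0587, 0.1134]
tool_rot: [0.748, 0.633, 0.152, 0.128]
ft_force: [-0.5, -0.0, -2.1]
grip_width: 0.009
grasp_force: 59.2
```

```bash
python3 - <<'E'
from h import *
a=camera("scene")["image"];b=camera("side")["image"]
z=lambda im,x,y:cv2.resize(im[y:y+150,x:x+200],(400,300))
cv2.imwrite("pics/c1.png",np.hstack([z(a,240,180),z(b,210,180)])[:,:,::-1])
E
```

```text
(no output)
```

View pics/c1.png

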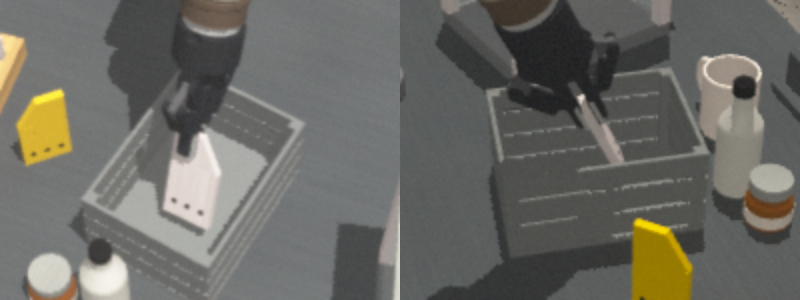

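The scene and side views show the spoilt plate tilted well inside the crate. I'll let it go and withdraw along the tool axis.

Call:
{"op": "drive_tool", "data": {
  "increments": [
    [[0,0,-8],[0,0,0],0.0],
    [[0,0,0],[0,0,0],0.4],
    [[0,0,0],[0,0,0],0.4],
    [[0,0,0],[0,0,0],0.4],
    [[-5,0,10],[0,0,0],0.4],
    [[-8,0,18],[0,0,0],0.4],
    [[-8,0,18],[0,0,0],0.4],
    [[-8,0,18],[0,0,0],0.4]
  ]
}}

```text
clock: 8.07
eef_pos: [0.521, -0.0595, 0.1752]
tool_rot: [0.747, 0.633, 0.155, 0.131]
ft_force: [-0.0, -0.1, 0.4]
grip_width: 0.0342
grasp_force: 0.0
```

Call:
{"op": "drive_tool", "data": {
  "increments": [
    [[-10,0,25],[0,0,0],0.4],
    [[-10,0,30],[0,0,0],0.4],
    [[0,0,35],[0,6.2,0],0.4],
    [[0,0,35],[0,6.2,0],0.4],
    [[0,-10,0],[0,6.2,0],0.4],
    [[0,-25,0],[0,6.2,0],0.4],
    [[0,-35,0],[0,0,2.7],0.4],
    [[0,-35,0],[0,0,2.7],0.4]
  ]
}}

```text
clock: 8.73
eef_pos: [0.5043, -0.1655, 0.2821]
tool_rot: [0.73, 0.683, 0.009, 0.006]
ft_force: [1.1, -0.3, 0.1]
grip_width: 0.0343
grasp_force: 0.0
```

```bash
python3 - <<'E'
from h import *
from scipy.spatial.transform import Rotation as R
o=get_obs();print(o["eef_pos"],np.round(R.from_quat(o["tool_rot"]).as_matrix(),4))
c=camera("side");pickle.dump(c,open("side1.pkl","wb"))
s=camera("scene");pickle.dump(s,open("scene1.pkl","wb"))
z=lambda im,x,y:cv2.resize(im[y:y+150,x:x+200],(400,300))
cv2.imwrite("pics/c2.png",np.hstack([z(s["image"],240,180),z(c["image"],210,180)])[:,:,::-1])
E
```

```text
[ 0.50428075 -0.16549131  0.28211655] [[ 0.0666  0.9975  0.0217]
 [ 0.9978 -0.0667  0.0028]
 [ 0.0042  0.0215 -0.9998]]
```

View pics/c2.png

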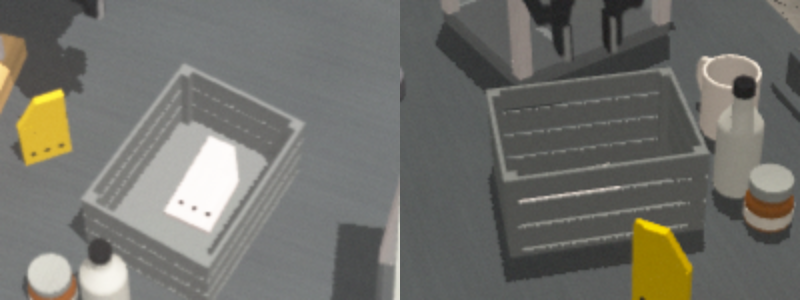

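The spoilt plate lies flat in the crate at about (325,265) in full-frame pixels. Now the good plate.

Call:
{"op": "drive_tool", "data": {
  "increments": [
    [[2,-35,0],[0,0,2.7],0.4],
    [[3,-35,0],[0,0,2.7],0.4],
    [[3,-35,0],[0,0,2.7],0.4],
    [[3,-35,0],[0,0,2.7],0.4],
    [[2,-35,0],[0,0,0],0.4],
    [[0,-36,0],[0,0,0],0.4],
    [[0,0,0],[0,0,0],0.4],
    [[0,0,0],[0,0,0],0.4]
  ]
}}

```text
clock: 9.5
eef_pos: [0.5149, -0.3771, 0.2822]
tool_rot: [0.666, 0.746, 0.01, 0.006]
ft_force: [-0.3, 0.3, 0.1]
grip_width: 0.0342
grasp_force: 0.0
```

```bash
cat > st.py <<'E'
from h import *
from scipy.spatial.transform import Rotation as R
o=get_obs();M=R.from_quat(o["tool_rot"]).as_matrix()
print(o["clock"],(np.array(o["eef_pos"])*1000).round(1),"yaw",np.degrees(np.arctan2(M[1,1],M[0,1])).round(2),"tilt z",np.degrees(M[:2,2]).round(2),"F",np.round(o["ft_force"],1),"T",np.round(o["ft_torque"],2),"w",o["grip_width"],"rotvec to yaw0 up")
E
python3 - <<'E'
exec(open("st.py").read())
c=camera("wrist"); r=np.array([.5142,-.3755]); c6,s6=np.cos(.1169),np.sin(.1169)
for y in (-.03,.03): print(proj(c,[r[0]-s6*y,r[1]+c6*y,.13]).round(1))
rs=silhouettes("plate",c)
for q in rs: print(q["conf"],q["bbox"])
cv2.imwrite("pics/w3.png",cv2.resize(c["image"][170:395,170:470],(800,600))[:,:,::-1])
E
```

```text
9.5 [ 514.9 -377.1  282.2] yaw 6.49 tilt z [1.23 0.39] F [-0.3  0.3  0.1] T [-0.04  0.02  0.03] w 0.03421607965003381 rotvec to yaw0 up
[[317.2 250. ]]
[[316.7 185.9]]
0.8 [311.7, 172.0, 321.6, 251.4]
```

View pics/w3.png

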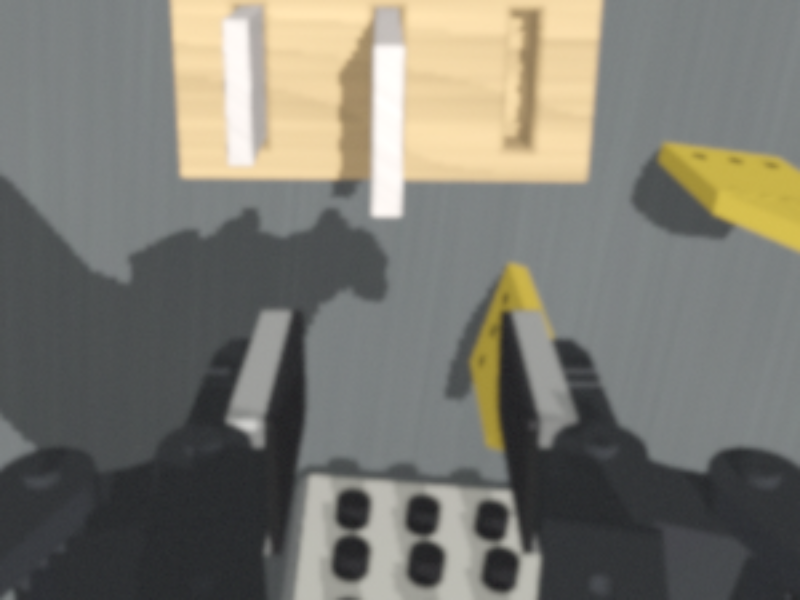

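Call:
{"op": "drive_tool", "data": {
  "increments": [
    [[-1.5,1.5,-30],[-0.4,1.2,0.2],0.4],
    [[0,0,-30],[0,0,0],0.4],
    [[0,0,-30],[0,0,0],0.4],
    [[0,0,-30],[0,0,0],0.4],
    [[0,0,-30],[0,0,0],0.4],
    [[0,0,-28],[0,0,0],0.4],
    [[0,0,-10],[0,0,0],0.4],
    [[0,0,0],[0,0,0],0.4]
  ]
}}

```text
clock: 10.27
eef_pos: [0.5122, -0.3712, 0.0922]
tool_rot: [0.663, 0.749, -0.0, -0.003]
ft_force: [-0.9, 0.4, 0.4]
grip_width: 0.034
grasp_force: 0.0
```

```bash
python3 st.py
```

```text
10.2667 [ 512.2 -371.2   92.2] yaw 7.0 tilt z [-0.26  0.19] F [-0.9  0.4  0.4] T [0.01 0.02 0.  ] w 0.0339585958826959 rotvec to yaw0 up
```

Call:
{"op": "drive_tool", "data": {
  "increments": [
    [[0,0,0],[0,0,0],0.4],
    [[0,0,0],[0,0,0],0.4],
    [[0,0,0],[0,0,0],0.4]
  ]
}}

```text
clock: 10.52
eef_pos: [0.5152, -0.3749, 0.0975]
tool_rot: [0.663, 0.748, 0.0, 0.003]
ft_force: [0.0, -0.2, 0.8]
grip_width: 0.0343
grasp_force: 0.0
```

```bash
python3 st.py
```

```text
10.5167 [ 515.2 -374.9   97.5] yaw 6.91 tilt z [ 0.24 -0.19] F [ 0.  -0.2  0.8] T [-0.01 -0.01 -0.02] w 0.034307594402891696 rotvec to yaw0 up
```

Call:
{"op": "drive_tool", "data": {
  "increments": [
    [[0,0,0],[0,0,0],0.0],
    [[0,0,0],[0,0,0],0.0],
    [[0,0,0],[0,0,0],0.0],
    [[0,0,0],[0,0,0],0.0],
    [[0,0,0],[0,0,0],0.0]
  ]
}}

```text
clock: 10.93
eef_pos: [0.5142, -0.3749, 0.0962]
tool_rot: [0.663, 0.748, -0.0, 0.002]
ft_force: [-0.4, -0.7, 6.6]
grip_width: 0.009
grasp_force: 59.4
```

```bash
python3 st.py
```

```text
10.9333 [ 514.2 -374.9   96.2] yaw 6.87 tilt z [ 0.13 -0.13] F [-0.4 -0.7  6.6] T [0.04 0.18 0.02] w 0.009039122357510343 rotvec to yaw0 up
```

Call:
{"op": "drive_tool", "data": {
  "increments": [
    [[0,0,8],[0,0,0],0.0],
    [[0,0,16],[0,0,0],0.0],
    [[0,0,30],[0,0,0],0.0],
    [[0,0,35],[0,0,0],0.0],
    [[0,0,35],[0,0,0],0.0],
    [[0,0,35],[0,0,0],0.0],
    [[0,0,35],[0,0,0],0.0],
    [[0,10,30],[0,0,0],0.0]
  ]
}}

```text
clock: 11.6
eef_pos: [0.513, -0.3652, 0.3205]
tool_rot: [0.664, 0.748, -0.0, 0.0]
ft_force: [-0.1, -0.5, -1.9]
grip_width: 0.0093
grasp_force: 59.0
```

Call:
{"op": "drive_tool", "data": {
  "increments": [
    [[2,20,0],[0,0,0.5],0.0],
    [[4,35,0],[0,0,0.5],0.0],
    [[5,38,0],[0,0,0.5],0.0],
    [[5,38,0],[0,0,0.5],0.0],
    [[5,38,0],[0,0,0.5],0.0],
    [[5,38,0],[0,0,0.5],0.0],
    [[5,38,0],[0,0,0.5],0.0],
    [[5,38,0],[0,0,0.5],0.0]
  ]
}}

```text
clock: 12.27
eef_pos: [0.549, -0.0793, 0.3183]
tool_rot: [0.637, 0.771, -0.0, -0.001]
ft_force: [0.0, -0.9, -2.3]
grip_width: 0.0091
grasp_force: 59.0
```

Call:
{"op": "drive_tool", "data": {
  "increments": [
    [[5,38,0],[0,0,0.5],0.0],
    [[5,38,0],[0,0,0.5],0.0],
    [[5,38,0],[0,0,0.5],0.0],
    [[5,38,0],[0,0,0.5],0.0],
    [[5,38,0],[0,0,0.5],0.0],
    [[5,38,0],[0,0,0.5],0.0],
    [[5,30,0],[0,0,0],0.0],
    [[4,15,0],[0,0,0],0.0]
  ]
}}

```text
clock: 12.93
eef_pos: [0.5878, 0.1961, 0.3175]
tool_rot: [0.615, 0.789, -0.0, -0.001]
ft_force: [0.2, -0.8, -1.9]
grip_width: 0.0091
grasp_force: 59.0
```

```bash
python3 st.py
```

```text
12.9333 [587.8 196.1 317.5] yaw 14.12 tilt z [-0.13  0.04] F [ 0.2 -0.8 -1.9] T [-0.05 -0.02 -0.02] w 0.009087758033278 rotvec to yaw0 up
```

```bash
python3 - <<'E'
from h import *
c=camera("wrist"); pickle.dump(c,open("w4.pkl","wb"))
k,s=np.cos(.2414),np.sin(.2414)
P=[[.6298+k*x-s*y,.3154+s*x+k*y,.19] for x,y in ((0,0),(-.006,-.031),(.006,-.031),(.006,.031),(-.006,.031))]
print(proj(c,P).round(1).tolist()); u=proj(c,P[0])[0]
x0,y0=int(u[0])-80,int(u[1])-60; print(x0,y0)
cv2.imwrite("pics/w4.png",cv2.resize(c["image"][max(y0,0):y0+120,x0:x0+160],(800,600),interpolation=cv2.INTER_CUBIC)[:,:,::-1])
E
```

```text
[[414.7, 93.1], [403.7, 135.7], [419.1, 135.9], [426.2, 48.0], [409.8, 47.6]]
334 33
```

View pics/w4.png

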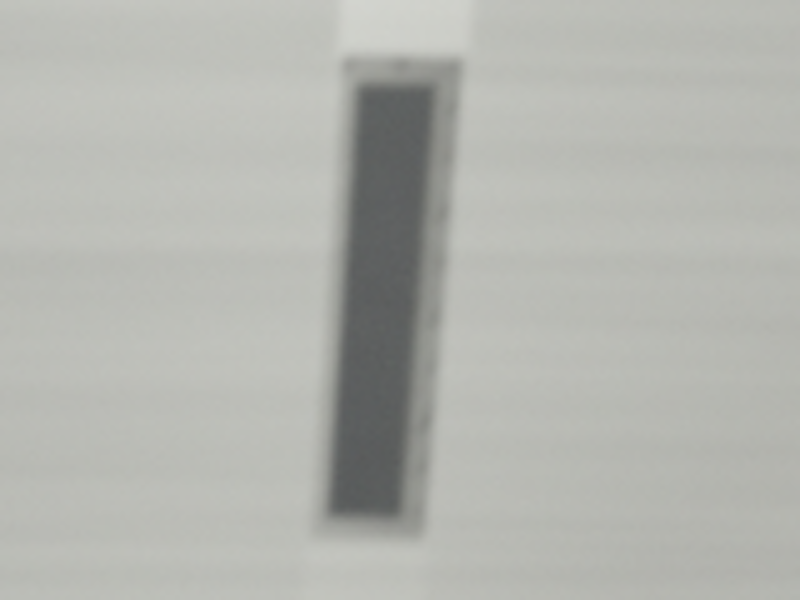

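```bash
cat > slotfit.py <<'E'
from fit import *
def slot(c,px):
    a,b,h=.009,.034,.19
    return fit([(c,(-a,b,h),px[0]),(c,(a,b,h),px[1]),(c,(a,-b,h),px[2]),(c,(-a,-b,h),px[3])],[.63,.315,.24])
E
python3 - <<'E'
from slotfit import *
c=pickle.load(open("w4.pkl","rb"))
p=slot(c,[(402.8,45),(426.6,45),(418.6,140.6),(396.6,140)]); print(np.degrees(p[2]))
from scipy.spatial.transform import Rotation as R
o=get_obs();M=R.from_quat(o["tool_rot"]).as_matrix();t=np.array(o["eef_pos"])
print("plate edge pred",[proj(c,t+M@np.array(q))[0].round(1).tolist() for q in ((.03,-.005,.0862),(.03,.005,.0862),(.03,-.005,0.03),(.03,.005,0.03))])
cv2.imwrite("pics/w5.png",cv2.resize(c["image"][170:320,220:420],(800,600),interpolation=cv2.INTER_CUBIC)[:,:,::-1])
E
```

```text
[0.6275 0.314  0.24  ] [[-0.4, -0.8], [0.4, -0.3], [0.5, 0.4], [-0.5, 0.7]]
13.750006488062043
plate edge pred [[315.6, 200.5], [329.9, 200.5], [314.1, 221.6], [332.7, 221.6]]
```

View pics/w5.png

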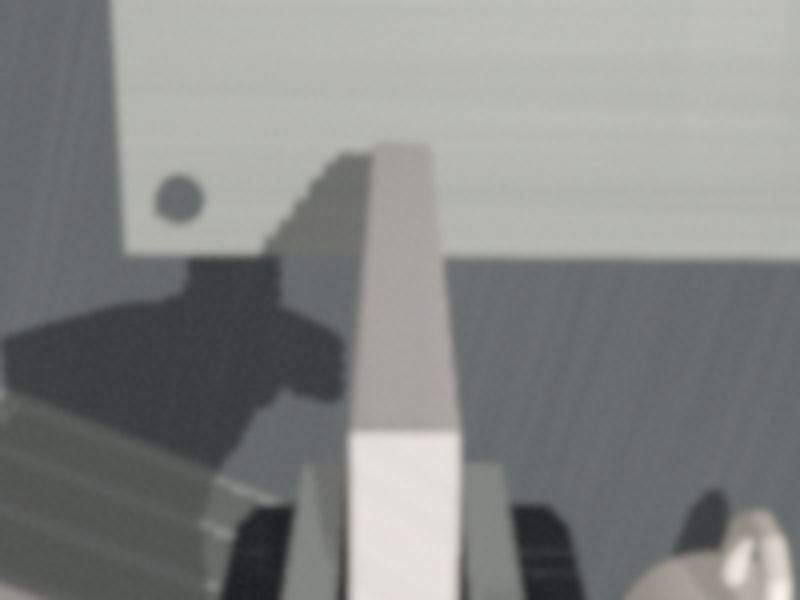

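```bash
python3 - <<'E'
from h import *
from scipy.optimize import least_squares
from scipy.spatial.transform import Rotation as R
c=pickle.load(open("w4.pkl","rb"))
o=get_obs();M=R.from_quat(o["tool_rot"]).as_matrix();t=np.array(o["eef_pos"])
L=[(.03,-.005,.0862),(.03,.005,.0862),(.03,-.005,-.0338),(.03,.005,-.0338)]
px=np.array([(313.5,206.2),(327.5,206.2),(307,278),(335.5,278)])
f=lambda p:(proj(c,[t+M@(R.from_rotvec([p[3],p[4],0]).apply(q)+p[:3]) for q in np.array(L)])-px).ravel()
for n in (3,5):
    r=least_squares(lambda p:f(np.r_[p,np.zeros(5-n)]),np.zeros(n)); print("offset in tool mm/rad",(r.x*1000).round(1),r.fun.round(1))
E
```

```text
offset in tool mm/rad [-4.2 -1.3  1. ] [ 0.2 -0.2  0.5 -0.2  0.3  0.1 -0.6  0.1]
offset in tool mm/rad [-2.9 -1.4 -2.5  2.5 -7.6] [-0.2  0.   0.2 -0.   0.1  0.  -0.1 -0. ]
```

Call:
{"op": "drive_tool", "data": {
  "increments": [
    [[8,25,0],[0,0,-0.35],0.0],
    [[8,25,0],[0,0,0],0.0],
    [[8,25,0],[0,0,0],0.0],
    [[8,25,-10],[0,0,0],0.0],
    [[8,22,-13],[0,0,0],0.0],
    [[0,0,0],[0,0,0],0.0],
    [[0,0,0],[0,0,0],0.0],
    [[0,0,0],[0,0,0],0.0]
  ]
}}

```text
clock: 13.65
eef_pos: [0.6283, 0.3132, 0.2949]
tool_rot: [0.619, 0.785, -0.001, -0.0]
ft_force: [-0.3, -0.4, -1.9]
grip_width: 0.0091
grasp_force: 59.4
```

```bash
python3 - <<'E'
exec(open("st.py").read())
c=camera("wrist"); pickle.dump(c,open("w6.pkl","wb"));print(o["joint_pos"])
for n in ("scene","side"): pickle.dump(camera(n),open(n+"2.pkl","wb"))
s=pickle.load(open("scene2.pkl","rb"));d=pickle.load(open("side2.pkl","rb"))
z=lambda im,x,y,w,h:cv2.resize(im[y:y+h,x:x+w],(400,300),interpolation=cv2.INTER_CUBIC)
cv2.imwrite("pics/m6.png",np.vstack([cv2.resize(c["image"][180:255,260:360],(800,600),interpolation=cv2.INTER_CUBIC)[:300],np.hstack([z(s["image"],450,280,80,60),z(d["image"],245,90,80,60)])])[:,:,::-1])
E
```

```text
13.65 [628.3 313.2 294.9] yaw 13.53 tilt z [-0.09 -0.1 ] F [-0.3 -0.4 -1.9] T [-0.05 -0.05 -0.02] w 0.009129709808741143 rotvec to yaw0 up
[ 4.62834532e-01  7.07597216e-01  9.03932687e-01  1.76938872e+00
 -8.10227237e-04  1.79752822e+00]
```

View pics/m6.png

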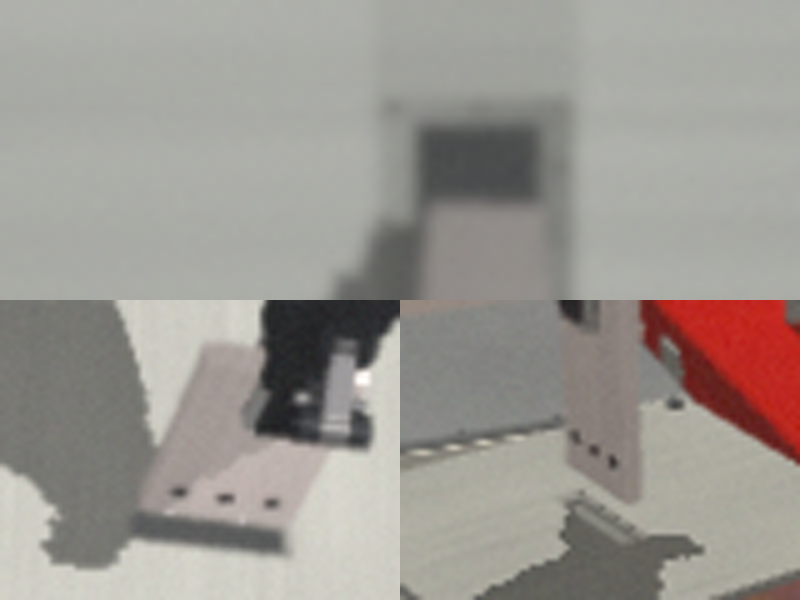

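```bash
python3 - <<'E'
from h import *
from scipy.spatial.transform import Rotation as R
c=pickle.load(open("w6.pkl","rb"));o=get_obs();M=R.from_quat(o["tool_rot"]).as_matrix();t=np.array(o["eef_pos"])
print(t)
S=np.mean([onz(c,p,.19) for p in ((307.75,193.1),(331.6,192.9))],0)-.034*np.array([-np.sin(.24),np.cos(.24),0])
ex,ey=M[:,0],M[:,1]
for b in (.0862,.0872):
    P=np.mean([onz(c,p,t[2]-b) for p in ((313,205.4),(328.25,205.4))],0)-.03*ex
    d=S-P; print("plate in tool x,y",(P-t)@ex*1e3,(P-t)@ey*1e3,"delta tool x,y",d@ex*1e3,d@ey*1e3,"world",d[:2]*1e3)
print(S)
# absolute depth check: use side/scene box fit slot .6298 .3154
# side/scene views: hole row bottom edge pixel of plate
E
```

```text
[0.6287613  0.31269353 0.29707128]
plate in tool x,y -0.9040987293075696 -1.2639361821853756 delta tool x,y 0.8382606275942881 -0.6076647417558148 world [-0.75268509  0.67774535]
plate in tool x,y -1.124199677663556 -1.2667722925229181 delta tool x,y 1.058361575950275 -0.604828631418272 world [-0.80273849  0.89227874]
[0.62712744 0.31221395 0.19      ]
```

Call:
{"op": "drive_tool", "data": {
  "increments": [
    [[-0.8,0.8,0],[0,0,0.2],0.0],
    [[0,0,0],[0,0,0],0.0],
    [[0,0,0],[0,0,0],0.0],
    [[0,0,0],[0,0,0],0.0],
    [[0,0,0],[0,0,0],0.0],
    [[0,0,0],[0,0,0],0.0],
    [[0,0,0],[0,0,0],0.0],
    [[0,0,0],[0,0,0],0.0]
  ]
}}

```text
clock: 14.47
eef_pos: [0.6278, 0.3147, 0.2955]
tool_rot: [0.617, 0.787, -0.0, 0.0]
ft_force: [0.4, -0.2, -2.3]
grip_width: 0.009
grasp_force: 59.4
```

```bash
python3 - <<'E'
exec(open("st.py").read())
c=camera("wrist"); g=c["image"].astype(int).sum(2)//3
print("below-row profile"); 
for r in (190,197,200,203,210,214): print(r,g[r,300:340].tolist())
print("col320",g[186:216,320].tolist())
exec(open("st.py").read())
E
```

```text
14.4667 [627.8 314.7 295.5] yaw 13.74 tilt z [ 0.   -0.02] F [ 0.4 -0.2 -2.3] T [-0.02  0.06 -0.03] w 0.00895907372565332 rotvec to yaw0 up
below-row profile
190 [169, 169, 169, 169, 169, 169, 167, 163, 161, 160, 160, 160, 159, 160, 160, 159, 160, 161, 160, 159, 159, 159, 160, 160, 160, 160, 160, 160, 159, 160, 160, 162, 166, 169, 171, 171, 170, 171, 171, 171]
197 [170, 169, 169, 169, 169, 169, 164, 157, 150, 146, 144, 135, 119, 110, 109, 107, 107, 107, 107, 105, 103, 103, 105, 104, 103, 104, 107, 116, 125, 129, 133, 145, 160, 167, 170, 170, 171, 169, 169, 169]
200 [174, 172, 173, 173, 172, 172, 169, 161, 153, 150, 144, 128, 101, 82, 77, 77, 77, 77, 76, 76, 77, 76, 75, 76, 76, 79, 86, 107, 123, 129, 137, 149, 165, 172, 174, 175, 174, 174, 174, 175]
203 [172, 173, 173, 172, 172, 171, 169, 160, 153, 147, 143, 127, 101, 84, 79, 81, 81, 80, 80, 82, 79, 78, 80, 80, 78, 80, 88, 104, 119, 122, 128, 147, 163, 172, 173, 174, 174, 174, 173, 173]
210 [169, 169, 167, 162, 157, 150, 136, 111, 94, 90, 92, 93, 103, 121, 136, 140, 140, 141, 141, 141, 142, 143, 142, 142, 142, 141, 140, 136, 131, 126, 129, 146, 161, 168, 168, 169, 169, 168, 169, 168]
214 [168, 161, 142, 117, 103, 100, 100, 99, 93, 95, 94, 96, 112, 130, 139, 141, 142, 142, 142, 142, 142, 142, 144, 144, 144, 143, 142, 142, 139, 134, 136, 148, 163, 171, 171, 171, 172, 172, 172, 171]
col320 [163, 162, 161, 159, 159, 159, 159, 155, 144, 132, 123, 103, 86, 78, 77, 77, 76, 79, 92, 116, 135, 140, 141, 142, 142, 142, 143, 142, 142, 143]
14.5167 [627.8 314.7 295.5] yaw 13.74 tilt z [-0.   -0.03] F [ 0.1  0.5 -1.6] T [0.   0.   0.06] w 0.009201304392999952 rotvec to yaw0 up
```

```bash
python3 - <<'E'
from h import *
from scipy.spatial.transform import Rotation as R
o=get_obs();M=R.from_quat(o["tool_rot"]).as_matrix();t=np.array(o["eef_pos"]);c=camera("wrist")
S=np.mean([onz(c,p,.19) for p in ((307.4,194.2),(331.8,194.2))],0)-.034*np.array([-np.sin(.24),np.cos(.24),0])
ex,ey=M[:,0],M[:,1]
P=np.mean([onz(c,p,t[2]-.0862) for p in ((312.7,204.7),(328,204.7))],0)-.03*ex
d=S-P; print((P-t)@ex*1e3,(P-t)@ey*1e3,"delta tool",d@ex*1e3,d@ey*1e3,"world",d[:2]*1e3,S)
E
```

```text
-1.4415108248852102 -0.7922527771411594 delta tool -0.16927442260228712 -0.5625456197780409 world [-0.50649103 -0.30695451] [0.62684158 0.31279951 0.19      ]
```

Call:
{"op": "drive_tool", "data": {
  "increments": [
    [[-0.5,-0.3,0],[0,0,0],0.0],
    [[0,0,-6],[0,0,0],0.0],
    [[0,0,-6],[0,0,0],0.0],
    [[0,0,-4],[0,0,0],0.0],
    [[0,0,-4],[0,0,0],0.0],
    [[0,0,-3],[0,0,0],0.0],
    [[0,0,-3],[0,0,0],0.0],
    [[0,0,0],[0,0,0],0.0]
  ]
}}

```text
clock: 15.23
eef_pos: [0.627, 0.3143, 0.2686]
tool_rot: [0.617, 0.787, -0.001, -0.0]
ft_force: [1.3, 0.1, -2.9]
grip_width: 0.0089
grasp_force: 59.5
```

```bash
python3 st.py
```

```text
15.2333 [627.  314.3 268.6] yaw 13.74 tilt z [-0.07 -0.06] F [ 1.3  0.1 -2.9] T [ 0.05  0.01 -0.  ] w 0.008871752759702586 rotvec to yaw0 up
```

Call:
{"op": "drive_tool", "data": {
  "increments": [
    [[0,0,-3],[0,0,0],0.0],
    [[0,0,-3],[0,0,0],0.0],
    [[0,0,-3],[0,0,0],0.0],
    [[0,0,-3],[0,0,0],0.0],
    [[0,0,0],[0,0,0],0.0],
    [[0,0,0],[0,0,0],0.0]
  ]
}}

```text
clock: 15.73
eef_pos: [0.6271, 0.3143, 0.2572]
tool_rot: [0.617, 0.787, -0.0, 0.0]
ft_force: [-1.3, -0.1, -2.0]
grip_width: 0.0094
grasp_force: 59.5
```

```bash
python3 st.py
```

```text
15.7333 [627.1 314.3 257.2] yaw 13.73 tilt z [-0.03 -0.04] F [-1.3 -0.1 -2. ] T [-0.01  0.   -0.02] w 0.009428941400834612 rotvec to yaw0 up
```

Through the slot without contact. Remaining descent: 257.2 → 211.2 mm.

Call:
{"op": "drive_tool", "data": {
  "increments": [
    [[0,0,-6],[0,0,0],0.0],
    [[0,0,-6],[0,0,0],0.0],
    [[0,0,-6],[0,0,0],0.0],
    [[0,0,-6],[0,0,0],0.0],
    [[0,0,-6],[0,0,0],0.0],
    [[0,0,-6],[0,0,0],0.0],
    [[0,0,0],[0,0,0],0.0],
    [[0,0,0],[0,0,0],0.0]
  ]
}}

```text
clock: 16.4
eef_pos: [0.627, 0.3142, 0.2208]
tool_rot: [0.617, 0.787, -0.001, -0.0]
ft_force: [-0.0, 0.2, -2.3]
grip_width: 0.0093
grasp_force: 59.4
```

Call:
{"op": "drive_tool", "data": {
  "increments": [
    [[0,0,-5],[0,0,0],0.0],
    [[0,0,-4],[0,0,0],0.0],
    [[0,0,0],[0,0,0],0.0],
    [[0,0,0],[0,0,0],0.0],
    [[0,0,0],[0,0,0],0.0],
    [[0,0,0],[0,0,0],0.0],
    [[0,0,0],[0,0,0],0.0],
    [[0,0,0],[0,0,0],0.0]
  ]
}}

```text
clock: 17.07
eef_pos: [0.6274, 0.3144, 0.2129]
tool_rot: [0.617, 0.787, 0.0, 0.0]
ft_force: [-0.3, -0.1, -1.9]
grip_width: 0.009
grasp_force: 59.5
```

```bash
python3 st.py; python3 - <<'E'
from h import *
from scipy.spatial.transform import Rotation as R
c=camera("wrist");o=get_obs();M=R.from_quat(o["tool_rot"]).as_matrix();t=np.array(o["eef_pos"])
# top near edge of plate vs prediction (height check)
g=c["image"].astype(int).sum(2)//3
print(proj(c,[t+M@np.array(q) for q in ((.0286,0,-.0338),(.0286,0,.0212),(.0286,0,-.0308))]).round(1).tolist())
print(g[205:300:1,320].tolist())
E
```

```text
17.0667 [627.4 314.4 212.9] yaw 13.74 tilt z [ 0.03 -0.01] F [-0.3 -0.1 -1.9] T [-0.   -0.02  0.02] w 0.008981459738771012 rotvec to yaw0 up
[[322.4, 276.1], [321.8, 231.6], [322.4, 272.7]]
[137, 138, 138, 137, 138, 137, 138, 138, 136, 135, 133, 134, 134, 134, 133, 133, 133, 128, 114, 103, 108, 111, 112, 118, 121, 119, 121, 121, 121, 121, 121, 121, 121, 122, 121, 122, 121, 120, 121, 120, 121, 121, 121, 120, 121, 122, 120, 123, 120, 120, 121, 121, 121, 120, 121, 121, 121, 122, 120, 120, 119, 121, 121, 121, 119, 121, 121, 120, 121, 120, 118, 119, 130, 154, 171, 176, 179, 179, 178, 176, 176, 177, 178, 177, 178, 177, 180, 178, 177, 177, 177, 177, 177, 178, 177]
```

Call:
{"op": "drive_tool", "data": {
  "increments": [
    [[0,0,-1.7],[0,0,0],0.0],
    [[0,0,0],[0,0,0],0.0],
    [[0,0,0],[0,0,0],0.0],
    [[0,0,0],[0,0,0],0.0],
    [[0,0,0],[0,0,0],0.0],
    [[0,0,0],[0,0,0],0.0]
  ]
}}

```text
clock: 17.62
eef_pos: [0.6273, 0.3144, 0.211]
tool_rot: [0.617, 0.787, -0.0, 0.0]
ft_force: [0.1, -0.8, -2.1]
grip_width: 0.009
grasp_force: 59.5
```

```bash
python3 st.py; python3 - <<'E'
from h import *
for n in ("scene","side"):
    c=camera(n)
    for q in silhouettes("spoilt",c)+silhouettes("offcut",c): print(n,round(q["conf"],2),[int(v) for v in q["bbox"]])
E
```

```text
17.6167 [627.3 314.4 211. ] yaw 13.74 tilt z [ 0.01 -0.02] F [ 0.1 -0.8 -2.1] T [ 0.03  0.04 -0.05] w 0.009025337842939372 rotvec to yaw0 up
scene 0.97 [162, 252, 186, 290]
scene 0.89 [321, 247, 356, 296]
scene 0.8 [247, 225, 275, 262]
scene 0.58 [151, 207, 179, 243]
scene 0.79 [217, 194, 242, 209]
side 0.89 [424, 325, 464, 381]
side 0.66 [325, 290, 359, 343]
side 0.59 [413, 376, 432, 447]
side 0.69 [311, 367, 334, 409]
```

At height, upright and with no contact force; the spoilt plate is still in the crate and the offcut is untouched.

```bash
python3 -c "from workcell import job_done; print(job_done())"
```

```text
the job is handed in; nothing more can be done
None
```

Job handed in at about 17.7 s: the spoilt plate lies in the scrap crate, and the good plate is held upright in the slot with its holes level with the nozzles to within about 1–2 mm and no measurable side force; I viewed 11 pictures, one over the limit of 10.

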